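# Gauge a bored knife handle and clamp the blade that fits it

### The arm

A 6-joint arm with a two-finger parallel gripper is mounted at the origin on the work surface. World frame = base frame: x ahead of the robot, y to its left, z up, the work surface at z = 0. Lengths are in m, angles in degrees, forces in N, time in s.
With the tool pointing down it reaches from about 0.325 to 0.775 m from the base axis. Payload 5.5 kg.
Tool frame: the origin (TCP) lies midway between the tips of the shut fingers; the grasp point (between the pads) lies robot.pinch_z behind it (robot.pinch_z is the distance from the TCP to the grasp point, in m); z points along the fingers, y is the line along which they close (so a half turn about z gives the same grasp; the last joint's range is limited). The gripper opens to 88 mm and grips with 3 to 60 N. Pads are 20 mm wide; open, the fingers measure 115 mm over their backs; the gripper's body (75 mm by 178 mm) begins 61 mm behind the grasp point.
Start: joints at [62.47, 5.22, 70.514, -0, 104.267, -3.249], TCP at [0.247, 0.547, 0.223] pointing down, gripper open.
Joint ranges: [-164.24, 164.24], [-49.07, 125.15], [9.68, 141.18], [-86.29, 266.29], [3.28, 154.24], [-151.56, 151.56]. Speed limits (degrees/s): [147.25, 147.25, 172.46, 180, 180, 180].

### API

Orientations are given as a 3x3 rotation matrix whose columns are the frame's x, y, z axes.
In Python, from cell import robot gives the robot as it stands.
- The arm moves only by the shell command python3 drive.py [OPENING] [FORCE], which reads ROWS from standard input. ROWS is 1 to 20 rows, one to a line, with the numbers parted by commas; each row has 4 numbers: dx, dy, dz in m, then a turn about the tool's z in degrees; each row shifts and turns the commanded pose from where the row before left it, along the tool's axes as they then stand; what a row does not reach is not made up. A row lasts 1/12 s, in which the tool goes at most 0.0417 m and 7.16 degrees, less where a joint would pass 70% of its speed; a pose out of reach is approached as far as the arm can. OPENING is the finger opening in m, set as the command begins (- or left out keeps the last). The fingers move at their own pace and stop on an object; FORCE is the grip in N (left out, the last holds). Time passes only in rows, so rows that do not move let the fingers close. It prints the time, the measured TCP pose, the force, the opening and the grip force at its end. Input that does not fit is refused with a message, and nothing moves.
- robot.read_state(): the state, without advancing time (a new reading comes with each control period).
- robot.capture(name): name is "scene" or "top" or "wrist"; returns a dict with "frame" (480x640x3 uint8, blue, green, red), "camera_matrix" (3x3 intrinsics, pixels), "R" (3x3) and "t" (3): a world point X has camera coordinates R X + t. Camera axes: x right, y down, z forward; pixel columns grow to the right and rows downward; lengths in m; the calibration is good to about 2 mm. A picture is of the moment at which its call begins. There is no depth.
- robot.finish_job(): hands the job in; it is judged then, once.
The state is a dict: "t": time; "qpos": joint angles; "qd": joint speeds; "joint_torque": joint torques, N m; "ee_pos": TCP position; "orientation": TCP orientation; "force": force on the tool from outside, world axes, zero at the start; "moment": the same for the moment, N m; "finger_gap": finger opening in m; "finger_force": force on a finger pad.
Only numpy, scipy, OpenCV 4.12 (cv2) and the standard library are available. Lean on these libraries where they do the work, as an engineer would, in place of code of your own. Each camera call takes 0.05 s, during which the arm holds its last target. There are 200 camera calls.

### The job

Find out how deep the blind bore is in the wooden knife handle that stands alone in the round steel stand: lower the steel depth rod into it until it touches the bottom, and leave the rod standing in the bore. Then take the blade blank whose tang is as long as that bore is deep, lay it flat in the two cradles of the hold-down, its blade centred lengthwise over them and its tang pointing away from the arm's pivot, and press the sprung arm down until it snaps shut and stays down by itself. Leave the other blanks and things on the bench where they are.

Things in the scene. Friction and masses are not known exactly. Their poses are not given: they have to be found in the camera images.
- stand: Round dark steel stand, 90 mm across, 12 mm thick, fixed; four short jaws hold one fixed upright wooden knife handle on its axis, 36 mm across, its top 100 mm above the table. From the top runs a blind bore 13 mm across, 30, 45 or 60 mm deep; the outside does not tell which. Origin: centre of the stand's underside. (Two more handles wait in a wooden rack at the far edge: not part of the job.)
- rod_block: Round dark wooden block, 56 mm across and 66 mm high, fixed, with a central hole 13 mm across open at the top, its floor 6 mm above the table. The depth rod starts in it. Origin: centre of its underside.
- rod: Steel depth rod, 124 mm long, about 70 g, standing upright in its block at the start. Origin: centre of the tip's end face, z along the rod to its head. Shaft 8 mm across from 0 to 80 mm; round grip 14 mm across from 80 to 118 mm; flat head 20 mm across from 118 to 124 mm.
- rod_tip (a point): The lower end of the depth rod (same point as its origin).
- blank_short: Steel blade blank lying flat, 8 mm thick, about 140 g: blade 110 mm long, 18 mm wide (last 6 mm 14 wide), then a bolster 24 mm wide, 8 mm long, then a tang 7 mm wide, 30 mm long. Origin: centre of the underside of the blade; z up, x along the blade away from the tang (blade from x = -55 to +55 mm, bolster to -63, tang tip at -93 mm).
- blank_mid: Steel blade blank lying flat, 8 mm thick, about 140 g: blade 110 mm long, 18 mm wide (last 6 mm 14 wide), then a bolster 24 mm wide, 8 mm long, then a tang 7 mm wide, 45 mm long. Origin: centre of the underside of the blade; z up, x along the blade away from the tang (blade from x = -55 to +55 mm, bolster to -63, tang tip at -108 mm).
- blank_long: Steel blade blank lying flat, 8 mm thick, about 140 g: blade 110 mm long, 18 mm wide (last 6 mm 14 wide), then a bolster 24 mm wide, 8 mm long, then a tang 7 mm wide, 60 mm long. Origin: centre of the underside of the blade; z up, x along the blade away from the tang (blade from x = -55 to +55 mm, bolster to -63, tang tip at -123 mm).
- blank_short_tang (a point): End of the tang of blank_short.
- blank_mid_tang (a point): End of the tang of blank_mid.
- blank_long_tang (a point): End of the tang of blank_long.
- bed: Fixed hold-down. Origin: on the table midway between its two cradles; x towards the arm's pivot, z up. Base plate 75 mm wide, 12 mm thick, x = -90 to 230 mm. Notched cradles at x = -30 and 30 mm, 10 mm thick, 40 mm wide: notch floors at z = 36 mm, 24 mm wide, flared walls up to 55 mm. 50 mm free between them. Two 74 mm high cheeks hold the pivot at x = 125, z = 62 mm.
- cradle_mid (a point): Point midway between the two cradles at the height of their notch floors (36 mm above the table); axes as the bed's.
- hold_arm (a joint): Angle of the sprung arm (rad): 0 open (raised 0.85 rad above level; starts at 0 to 0.1), 0.85 at the stop (level). A spring strut behind the pivot pushes it open again unless it is pressed past its dead centre at about 0.65; from there the strut snaps it to 0.85 and holds it. Pressing its end takes up to about 7 N. Closed, its rubber pad hangs 1 mm above a blade in the cradles.
- press_button (a point): Centre of the top of the round steel button, 18 mm across, at the free end of the arm: the place to press. It lies 92 mm from the pivot along the arm and 9 mm above the arm's mid-plane; with the arm closed it is at x = 33, z = 71 mm of the bed. The arm is 22 mm wide, 10 mm thick.
- whetstone: Bystander: terracotta-coloured sharpening stone, 170 x 58 x 25 mm, lying flat. Origin: centre of its underside.
- oil_tin: Bystander: bare metal tin, 60 mm across, 65 mm high, standing. Origin: centre of its underside.
- offcut: Bystander: wood offcut, 45 x 40 x 30 mm. Origin: centre of its underside.
- wheel_dresser: Bystander: turned steel knob, 44 mm across at the foot, 60 mm high, standing. Origin: centre of its underside.
- oil_bottle: Bystander: amber bottle, 50 mm across, 170 mm high, standing. Origin: centre of its underside.
- slip_stone: Bystander: small grey stone, 55 x 18 x 12 mm, lying. Origin: centre of its underside.
- drift_pin: Bystander: dark steel pin, 14 mm across, 60 mm long, lying. Origin: centre of its underside.
- wire_brush: Bystander: brush with wooden handle, 200 mm long, lying. Origin: its middle along the tool, underside.
- spacer_ring: Bystander: steel ring, 52 mm outside, 32 mm inside, 18 mm high, lying flat. Origin: centre of its underside.

How it is judged (in metres and radians):
On the way, in this order (a step that is already met when the one before it is completed fails the run):
1. the depth rod is down in the bore of the handle in the stand (tip more than 25 mm below the mouth) and still (horizontal distance between rod_tip and stand below 0.008 m and angle between rod's own z axis and vertical below 0.35 rad and linear speed of rod below 0.02 m/s and height (world z) of rod_tip below 0.075 m), for 0.2 s.
2. the blank whose tang length equals the bore's depth, as the rod standing on its bottom shows, lies flat in both cradles, tang away from the pivot (((horizontal distance between rod_tip and stand below 0.008 m and angle between rod's own z axis and vertical below 0.35 rad and linear speed of each of rod, blank_short below 0.02 m/s and height (world z) of rod_tip between 0.065 and 0.075 m and x of blank_short in the frame of cradle_mid between -0.018 and 0.018 m and y of blank_short in the frame of cradle_mid between -0.006 and 0.006 m and z of blank_short in the frame of cradle_mid between -0.003 and 0.003 m and x of blank_short_tang in the frame of cradle_mid below -0.05 m and angle between the x axis of blank_short and the x axis of bed, either way round below 0.12 rad and angle between blank_short's own z axis and vertical below 0.1 rad and distance of each of blank_mid, blank_long from where it was at the start of the episode below 0.06 m) or (horizontal distance between rod_tip and stand below 0.008 m and angle between rod's own z axis and vertical below 0.35 rad and linear speed of each of rod, blank_mid below 0.02 m/s and height (world z) of rod_tip between 0.05 and 0.06 m and x of blank_mid in the frame of cradle_mid between -0.018 and 0.018 m and y of blank_mid in the frame of cradle_mid between -0.006 and 0.006 m and z of blank_mid in the frame of cradle_mid between -0.003 and 0.003 m and x of blank_mid_tang in the frame of cradle_mid below -0.05 m and angle between the x axis of blank_mid and the x axis of bed, either way round below 0.12 rad and angle between blank_mid's own z axis and vertical below 0.1 rad and distance of each of blank_short, blank_long from where it was at the start of the episode below 0.06 m) or (horizontal distance between rod_tip and stand below 0.008 m and angle between rod's own z axis and vertical below 0.35 rad and linear speed of each of rod, blank_long below 0.02 m/s and height (world z) of rod_tip between 0.035 and 0.045 m and x of blank_long in the frame of cradle_mid between -0.018 and 0.018 m and y of blank_long in the frame of cradle_mid between -0.006 and 0.006 m and z of blank_long in the frame of cradle_mid between -0.003 and 0.003 m and x of blank_long_tang in the frame of cradle_mid below -0.05 m and angle between the x axis of blank_long and the x axis of bed, either way round below 0.12 rad and angle between blank_long's own z axis and vertical below 0.1 rad and distance of each of blank_short, blank_mid from where it was at the start of the episode below 0.06 m))), for 0.2 s.
At the end, for the whole second after the job is handed in: The rod stands on the bottom of the bore; the blank with a tang of that depth lies flat on both notch floors, centred within 18 mm lengthwise, 6 mm sideways and 0.12 rad, tang away from the pivot; other blanks moved under 60 mm; arm latched (above 0.78 rad); all at rest (((horizontal distance between rod_tip and stand below 0.008 m and angle between rod's own z axis and vertical below 0.35 rad and linear speed of each of rod, blank_short below 0.02 m/s and height (world z) of rod_tip between 0.065 and 0.075 m and x of blank_short in the frame of cradle_mid between -0.018 and 0.018 m and y of blank_short in the frame of cradle_mid between -0.006 and 0.006 m and z of blank_short in the frame of cradle_mid between -0.003 and 0.003 m and x of blank_short_tang in the frame of cradle_mid below -0.05 m and angle between the x axis of blank_short and the x axis of bed, either way round below 0.12 rad and angle between blank_short's own z axis and vertical below 0.1 rad and distance of each of blank_mid, blank_long from where it was at the start of the episode below 0.06 m) or (horizontal distance between rod_tip and stand below 0.008 m and angle between rod's own z axis and vertical below 0.35 rad and linear speed of each of rod, blank_mid below 0.02 m/s and height (world z) of rod_tip between 0.05 and 0.06 m and x of blank_mid in the frame of cradle_mid between -0.018 and 0.018 m and y of blank_mid in the frame of cradle_mid between -0.006 and 0.006 m and z of blank_mid in the frame of cradle_mid between -0.003 and 0.003 m and x of blank_mid_tang in the frame of cradle_mid below -0.05 m and angle between the x axis of blank_mid and the x axis of bed, either way round below 0.12 rad and angle between blank_mid's own z axis and vertical below 0.1 rad and distance of each of blank_short, blank_long from where it was at the start of the episode below 0.06 m) or (horizontal distance between rod_tip and stand below 0.008 m and angle between rod's own z axis and vertical below 0.35 rad and linear speed of each of rod, blank_long below 0.02 m/s and height (world z) of rod_tip between 0.035 and 0.045 m and x of blank_long in the frame of cradle_mid between -0.018 and 0.018 m and y of blank_long in the frame of cradle_mid between -0.006 and 0.006 m and z of blank_long in the frame of cradle_mid between -0.003 and 0.003 m and x of blank_long_tang in the frame of cradle_mid below -0.05 m and angle between the x axis of blank_long and the x axis of bed, either way round below 0.12 rad and angle between blank_long's own z axis and vertical below 0.1 rad and distance of each of blank_short, blank_mid from where it was at the start of the episode below 0.06 m)) and value of joint hold_arm above 0.78 rad and velocity of joint hold_arm below 0.1 rad/s); the robot touches nothing.
It fails at once if a bystander is moved by more than 30 mm (distance of any of whetstone, oil_tin, offcut, wheel_dresser, oil_bottle, slip_stone, drift_pin, wire_brush, spacer_ring from where it was at the start of the episode above 0.03 m).
It also fails if it takes over 67 s, if anything falls off the work surface, if the arm or the gripper's body presses on something with over 40 N, if the wrist force passes 120 N, or if a joint passes its speed limit or range.

## Working session

There is one attempt and no reset: what is moved stays moved. The work goes in short steps, Python scripts to look and compute and a shell command to move; the robot and the scene stay as the last step left them, time stands still between calls to the robot, and variables do not carry over. Pictures are saved under pics/ and viewed, at most 10 in all, crops included, and the job is handed in when it is done.

```bash
ls; mkdir -p pics; python3 - <<'E'
from cell import robot
import cv2,numpy as np
print(robot.pinch_z); s=robot.read_state(); print(s['t'],s['ee_pos'],s['orientation'],s['finger_gap'])
for n in ("scene","top"):
    c=robot.capture(n); cv2.imwrite(f"pics/{n}0.png",c["frame"]); print(n,c["camera_matrix"],c["R"],c["t"])
E
```

```text
cell.py
drive.py
pics
0.0187
0.0 [0.24659522 0.54665536 0.22150116] [[-9.11533643e-01  4.11224475e-01 -9.21641777e-04]
 [ 4.11225487e-01  9.11532013e-01 -1.72882996e-03]
 [ 1.29168793e-04 -1.95488926e-03 -9.99998081e-01]] 0.08792577793066798
scene [[464.26583466   0.         315.03100137]
 [  0.         464.26583466 241.95047662]
 [  0.           0.           1.        ]] [[ 0.4768251   0.87888924 -0.01383915]
 [ 0.72924465 -0.40433031 -0.5520138 ]
 [-0.49075458  0.25312191 -0.83372012]] [-0.25362604 -0.37404249  1.45493522]
top [[621.33531914   0.         321.6048463 ]
 [  0.         621.33531914 231.99478975]
 [  0.           0.           1.        ]] [[-0.01179225 -0.99989261 -0.00870076]
 [-0.99337103  0.01270948 -0.11424736]
 [ 0.11434567  0.00729585 -0.99341423]] [-4.56969553e-05  5.49295972e-01  1.54913081e+00]
```
View pics/top0.png

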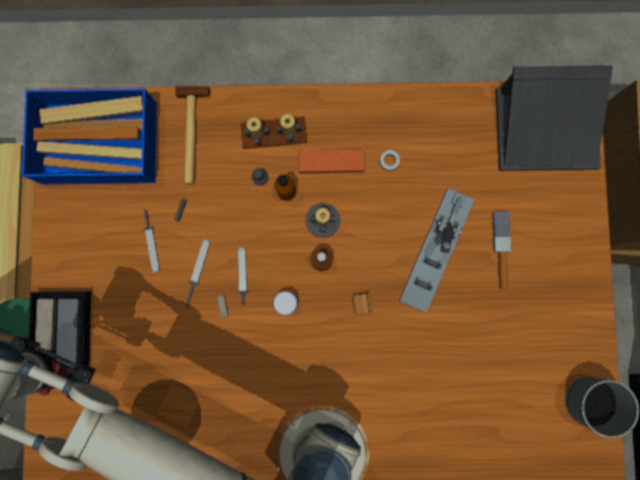

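View pics/scene0.png

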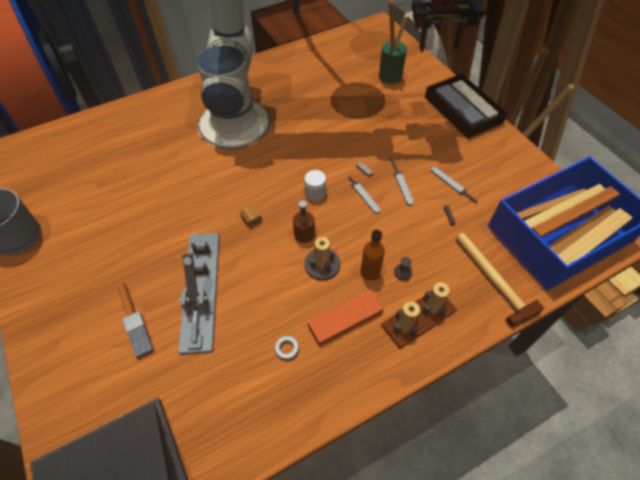

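```bash
cat > h.py <<'E'
from cell import robot
import cv2,numpy as np
def ray(c,u,v,z):
    """pixel -> world point on plane of height z"""
    d=c["R"].T@np.linalg.inv(c["camera_matrix"])@[u,v,1.]; o=-c["R"].T@c["t"]
    return o+d*(z-o[2])/d[2]
def proj(c,X):
    p=c["camera_matrix"]@(c["R"]@np.asarray(X,float)+c["t"]); return p[:2]/p[2]
def tri(ca,a,cb,b):
    A=[];B=[]
    for c,(u,v) in((ca,a),(cb,b)):
        d=c["R"].T@np.linalg.inv(c["camera_matrix"])@[u,v,1.]; d/=np.linalg.norm(d); P=np.eye(3)-np.outer(d,d)
        A.append(P);B.append(P@(-c["R"].T@c["t"]))
    return np.linalg.solve(sum(A),sum(B))
def cap(n,f=None):
    c=robot.capture(n)
    if f: cv2.imwrite(f"pics/{f}.png",c["frame"])
    return c
def blobs(img,mask,amin):
    n,l,s,ce=cv2.connectedComponentsWithStats(mask.astype(np.uint8))
    return [(i,s[i],ce[i],l==i) for i in range(1,n) if s[i][4]>=amin]
def go(dw,turn=0):
    """world shift -> tool axes"""
    s=robot.read_state(); return np.round(np.array(s["orientation"]).T@np.asarray(dw),4)
E
python3 - <<'E'
from h import *
c=cap("top"); f=c["frame"]; hsv=cv2.cvtColor(f,cv2.COLOR_BGR2HSV)
m=(hsv[...,1]<90)&(hsv[...,2]>70); m[:85]=0; m[320:]=0
m[:, :110]=0; m[:,495:]=0
for i,s,ce,l in blobs(f,m,12):
    pts=np.argwhere(l)[:,::-1].astype(np.float32); r=cv2.minAreaRect(pts)
    w=ray(c,*ce,0.008); print(s,ce.round(1),np.round(r[1],1),round(r[2],1),w.round(4))
y=[ (130,200,270,320),(295,195,350,280)]
a=cv2.resize(f[200:310,140:255],None,fx=3.4,fy=3.4,interpolation=cv2.INTER_CUBIC)
b=cv2.resize(f[185:315,395:480],None,fx=4.5,fy=4.5,interpolation=cv2.INTER_CUBIC)
d=cv2.resize(f[198:275,290:355],None,fx=3,fy=3,interpolation=cv2.INTER_CUBIC)
o=np.zeros((600,800,3),np.uint8); o[:374,:391]=a; o[:585,400:782]=b; o[374:374+226,:195]=d[:226]
cv2.imwrite("pics/m1.png",o)
E
```

```text
[110  85 103   6 203] [144.5  85.9] [  5. 102.] 90.0 [0.9491 0.46   0.008 ]
[110  95  32   6  45] [124.8  97.5] [ 3.1 31.2] 86.2 [0.9181 0.5118 0.008 ]
[110 118  32  12  51] [126.9 120.2] [32.6 10.3] 16.2 [0.856  0.5045 0.008 ]
[110 139  13   1  13] [116. 139.] [12.  0.] 180.0 [0.8055 0.5322 0.008 ]
[110 146  32  14 106] [126.9 152.4] [31.7 11.3] 4.1 [0.7689 0.5026 0.008 ]
[379 150  21  21 251] [389.5 159.6] [19.8 19.8] 45.0 [ 0.7401 -0.1863  0.008 ]
[110 164  31   9  66] [125.6 168.5] [ 8. 30.] 90.0 [0.7259 0.505  0.008 ]
[119 183  20   1  20] [128.5 183. ] [19.  0.] 180.0 [0.6873 0.4964 0.008 ]
[ 400  188   74  125 3310] [436.  250.9] [ 30.3 124.1] 23.2 [ 0.4994 -0.2998  0.008 ]
[306 204  34  33 410] [321.7 221.9] [32. 33.] 90.0 [ 0.5782 -0.0073  0.008 ]
[144 211  16  61 389] [151.4 247.4] [61.2  8.4] 80.0 [0.5175 0.4331 0.008 ]
[493 211   2  12  17] [493.7 216.1] [11.  1.] 90.0 [ 0.5877 -0.4517  0.008 ]
[494 237   1  14  14] [494.  243.5] [13.  0.] -90.0 [ 0.5165 -0.4493  0.008 ]
[186 240  24  63 416] [198.4 265.5] [ 8.2 65.7] 16.7 [0.4693 0.311  0.008 ]
[238 247   9  47 382] [241.7 271. ] [46.  8.] 90.0 [0.4538 0.1995 0.008 ]
[317 252  10  10  81] [321.2 256.4] [9. 9.] 90.0 [ 0.4887 -0.0048  0.008 ]
[273 290  25  25 488] [285.1 302.5] [24. 24.] 90.0 [0.3721 0.0885 0.008 ]
[217 295  11  22 152] [222.1 305.6] [21.2  7.3] 78.7 [0.3663 0.2494 0.008 ]
[242 295   2  10  20] [242.5 299.5] [9. 1.] 90.0 [0.3811 0.1974 0.008 ]
```

View pics/m1.png

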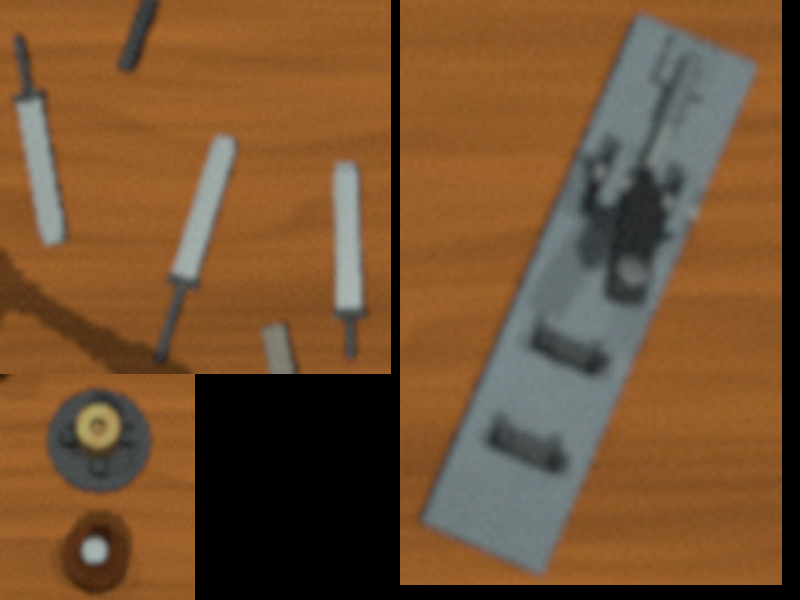

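```bash
cat > loc.py <<'E'
from h import *
c=cap("top"); f=c["frame"]; hsv=cv2.cvtColor(f,cv2.COLOR_BGR2HSV)
m=(hsv[...,1]<90)&(hsv[...,2]>70); m[:85]=0; m[320:]=0; m[:,:140]=0; m[:,480:]=0
for i,s,ce,l in blobs(f,m,60):
    if 70<s[4]<100: print("rod head",ray(c,*ce,.13).round(4),s[4])
    if s[4]>2500:
        r=cv2.minAreaRect(np.argwhere(l)[:,::-1].astype(np.float32)); B=[ray(c,*p,.012) for p in cv2.boxPoints(r)]
        print("bed corners",np.round(B,4)); print([round(float(np.linalg.norm(B[k]-B[k-1])),4) for k in range(4)])
m=(hsv[...,0]>15)&(hsv[...,0]<30)&(hsv[...,2]>140); m[:200]=0; m[232:]=0; m[:,:305]=0;m[:,345:]=0
for i,s,ce,l in blobs(f,m,15):
    (x,y),r=cv2.minEnclosingCircle(np.argwhere(l)[:,::-1].astype(np.float32)); print("handle",s,ce,ray(c,x,y,.1).round(4),r)
print("bottle cap",ray(c,283,180,.17),"dresser",ray(c,260,176,.06))
E
python3 loc.py
```

```text
rod head [0.9051 0.358  0.13  ] 94
bed corners [[ 0.3729 -0.1995  0.012 ]
 [ 0.6652 -0.3337  0.012 ]
 [ 0.6329 -0.4046  0.012 ]
 [ 0.342  -0.2693  0.012 ]]
[0.0763, 0.3216, 0.0779, 0.3208]
rod head [ 0.4794 -0.0054  0.13  ] 78
handle [316 209  13  13 130] [322.08461538 214.98461538] [ 0.5836 -0.0092  0.1   ] 6.799197196960449
bottle cap [0.65710158 0.0811982  0.17      ] dresser [0.69033122 0.14692541 0.06      ]
```

```bash
echo '-0.0243,-0.0227,-0.0017,0
-0.0243,-0.0227,-0.0017,0
-0.0243,-0.0227,-0.0017,0
-0.0243,-0.0227,-0.0017,0
-0.0243,-0.0227,-0.0017,0
-0.0243,-0.0227,-0.0017,0
-0.0243,-0.0227,-0.0017,0
-0.0243,-0.0227,-0.0017,0
-0.0243,-0.0227,-0.0017,0
-0.0243,-0.0227,-0.0017,0
-0.0243,-0.0227,-0.0017,0
-0.0243,-0.0227,-0.0017,0
-0.0243,-0.0227,-0.0017,0
-0.0243,-0.0227,-0.0017,0
-0.0243,-0.0227,-0.0017,0
-0.0243,-0.0227,-0.0017,0
-0.0243,-0.0227,-0.0017,0
-0.0243,-0.0227,-0.0017,0
0,0,0,0
0,0,0,0' | python3 drive.py 0.05 20; python3 - <<'E'
from h import *
c=cap("wrist","w1"); s=robot.read_state(); print(s['ee_pos'],s['qpos'],-c["R"].T@c["t"]); print(c["R"])
print(proj(c,[.4794,-.0054,.13]),proj(c,[.5836,-.0092,.1]))
E
```

```text
t: 1.87
ee_pos: [0.4775, -0.0067, 0.2527]
orientation: [[-0.91, 0.414, -0.001], [0.414, 0.91, 0.0], [0.001, -0.0, -1.0]]
force: [0.6, 0.8, 1.0]
finger_gap: 0.0499
finger_force: 0.0
[ 0.47730582 -0.00556605  0.2528993 ] [-4.77156122e+00 -1.30960208e+01  8.49218630e+01  2.71224334e-02
  1.08226978e+02 -7.04020805e+01] [0.41058262 0.0232226  0.41496261]
[[ 4.14215824e-01  9.10178589e-01 -4.31913653e-04]
 [ 8.76827386e-01 -3.98910557e-01  2.68410326e-01]
 [ 2.44129037e-01 -1.11558518e-01 -9.63304578e-01]]
[319.76390627 232.60379016] [359.72350571 319.89158382]
```

View pics/w1.png

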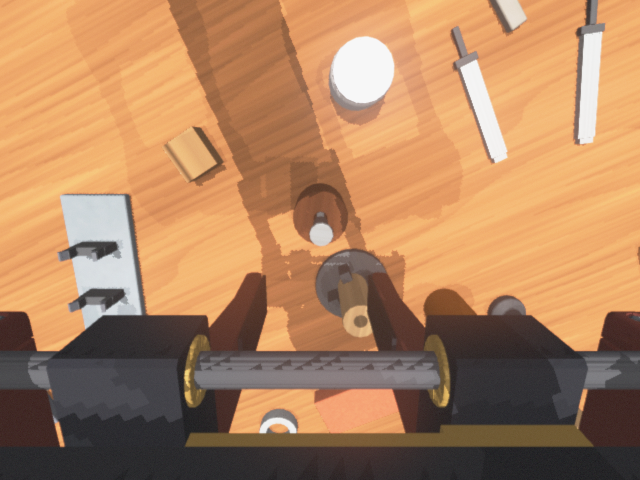

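```bash
echo '-0.0016,0.001,0.028,0
0,0,0.028,0
0,0,0.028,0
0,0,0.028,0
0,0,0.028,0
0,0,0.027,0
0,0,0,0
0,0,0,0' | python3 drive.py ; echo '0,0,0,0
0,0,0,0
0,0,0,0
0,0,0,0
0,0,0,0
0,0,0,0
0,0,0,0' | python3 drive.py 0.005 25
```

```text
t: 2.58
ee_pos: [0.4781, -0.0038, 0.0854]
orientation: [[-0.912, 0.41, -0.003], [0.41, 0.912, 0.0], [0.003, -0.001, -1.0]]
force: [0.7, -0.0, -0.4]
finger_gap: 0.05
finger_force: 0.0
t: 3.17
ee_pos: [0.4798, -0.0052, 0.0872]
orientation: [[-0.911, 0.411, 0.002], [0.411, 0.911, -0.0], [-0.002, 0.001, -1.0]]
force: [0.5, 0.7, 4.2]
finger_gap: 0.0189
finger_force: 25.0
```

```bash
python3 - <<'E'
from h import *
c=cap("scene"); w=cap("wrist"); s=robot.read_state(); print(s['finger_gap'],s['force'],s['ee_pos'])
p=proj(c,[.4794,-.0054,.1]).astype(int); print(p)
f=c["frame"][p[1]-70:p[1]+50,p[0]-65:p[0]+65]; o=np.zeros((480,800,3),np.uint8)
f=cv2.resize(f,None,fx=3.5,fy=4,interpolation=cv2.INTER_CUBIC)[:480,:400]; o[:f.shape[0],:f.shape[1]]=f
o[:,400:]=cv2.resize(w["frame"][130:430,200:450],(400,480)); cv2.imwrite("pics/s2.png",o)
E
```

```text
0.01857792069371768 [-0.69916973 -0.50161925  4.62843623] [ 0.47981057 -0.00524455  0.08713025]
[302 210]
```

View pics/s2.png

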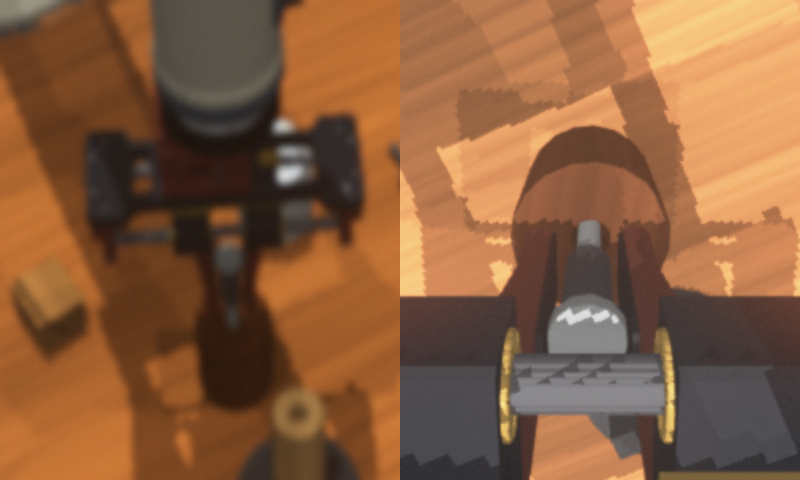

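```bash
echo '0,0,0,0
0,0,0,0
0,0,0,0
0,0,0,0' | python3 drive.py | tail -3;  python3 - <<'E'
from h import *
w=cap("wrist"); f=w["frame"]; s=robot.read_state(); print(s['finger_gap'],s['finger_force'],s['force'],s['ee_pos'],s['moment'])
# where do tip at z .066 block mouth, head at z .13 project when upright at tcp
e=s['ee_pos']
for z in(.066,.086,.124,.13):print(z,proj(w,[e[0],e[1],z]).round(1))
c=cap("scene");cv2.imwrite("pics/s3.png",cv2.resize(f[200:380,250:400],(600,600),interpolation=cv2.INTER_CUBIC))
E
```

```text
force: [0.5, -0.1, 6.0]
finger_gap: 0.0186
finger_force: 25.0
0.018761808550398412 25.00045269727707 [-0.40543792  0.04250455  5.37529989] [ 0.47981473 -0.00521552  0.08713846] [ 0.00426309 -0.03081666 -0.02062948]
0.066 [317.7 277. ]
0.086 [317.9 292.1]
0.124 [318.2 332.2]
0.13 [318.3 340.5]
```

View pics/s3.png

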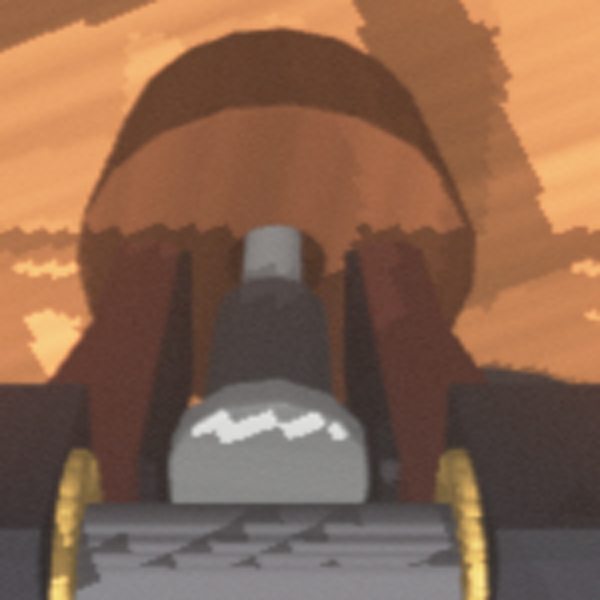

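```bash
echo '0,0,0,0
0,0,0,0
0,0,0,0
0,0,0.004,0
0,0,0.004,0
0,0,0,0' | python3 drive.py 0.03 25|tail -3; echo '0,0,0,0
0,0,0,0
0,0,0,0
0,0,0,0
0,0,0,0
0,0,0,0
0,0,0,0' | python3 drive.py 0.005 25
```

```text
force: [-0.1, -0.8, -0.5]
finger_gap: 0.0299
finger_force: 0.0
t: 4.78
ee_pos: [0.4793, -0.0051, 0.0782]
orientation: [[-0.912, 0.411, -0.0], [0.411, 0.912, -0.0], [0.0, -0.0, -1.0]]
force: [0.3, -0.4, -1.0]
finger_gap: 0.0187
finger_force: 25.0
```

```bash
echo '0,0,-0.01,0
0,0,-0.02,0
0,0,-0.02,0
0,0,-0.02,0
0,0,-0.02,0
0,0,-0.02,0
0,0,-0.01,0
0,0,0,0
0,0,0,0' | python3 drive.py ; python3 - <<'E'
from h import *
w=cap("wrist"); c=cap("scene"); s=robot.read_state(); e=s['ee_pos']; print(e,s['finger_gap'])
for z in(.126,.206,.244,.25):print(z,proj(w,[e[0],e[1],z]).round(1),proj(c,[e[0],e[1],z]).round(1))
p=proj(c,[e[0],e[1],.17]).astype(int); o=np.zeros((600,800,3),np.uint8)
o[:,:400]=cv2.resize(c["frame"][p[1]-60:p[1]+60,p[0]-40:p[0]+40],(400,600),interpolation=cv2.INTER_CUBIC)
o[:,400:]=cv2.resize(w["frame"][180:380,250:383],(400,600),interpolation=cv2.INTER_CUBIC)
print(p);cv2.imwrite("pics/s4.png",o)
E
```

```text
t: 5.53
ee_pos: [0.4795, -0.0051, 0.1985]
orientation: [[-0.912, 0.411, 0.001], [0.411, 0.912, -0.0], [-0.001, 0.0, -1.0]]
force: [-0.2, -0.1, -1.1]
finger_gap: 0.0186
finger_force: 25.0
[ 0.47882245 -0.00510482  0.19674979] 0.018670095274768005
0.126 [317.2 248.3] [301.9 203.4]
0.206 [317.4 298.5] [300.6 181.4]
0.244 [317.7 342.8] [299.9 169.9]
0.25 [317.7 352.2] [299.7 168.1]
[301 191]
```

View pics/s4.png

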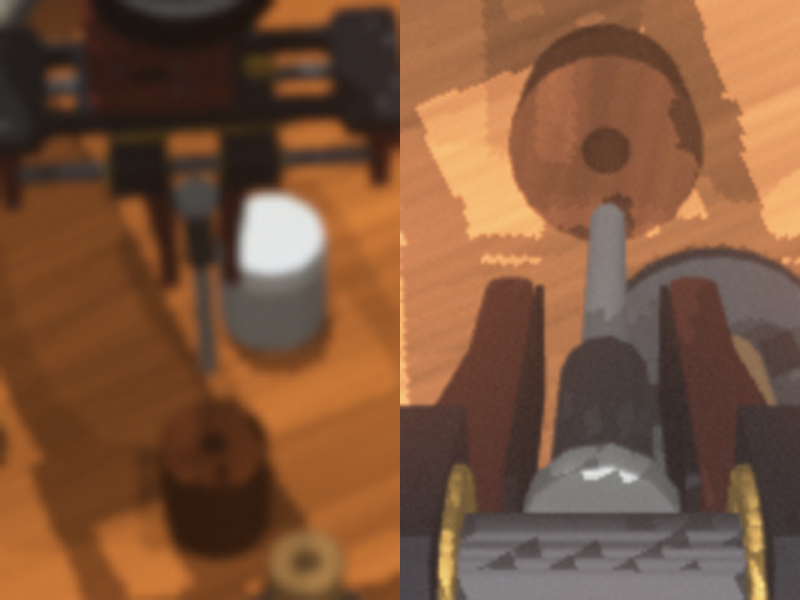

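```bash
echo '-0.008,0.0032,0,0
-0.0162,0.0064,0,0
-0.0162,0.0064,0,0
-0.0162,0.0064,0,0
-0.0162,0.0064,0,0
-0.0162,0.0064,0,0
-0.008,0.0032,0,0
0,0,0,0
0,0,0,0' | python3 drive.py ; python3 - <<'E'
from h import *
w=cap("wrist"); c=cap("scene"); s=robot.read_state(); e=s['ee_pos']; print(e,s['finger_gap'])
for z in(.126,.1):print(z,proj(w,[e[0],e[1],z]).round(1),proj(c,[e[0],e[1],z]).round(1),proj(c,[.584,-.009,z]).round(1))
p=proj(c,[e[0],e[1],.12]).astype(int); o=np.zeros((600,800,3),np.uint8)
o[:,:400]=cv2.resize(c["frame"][p[1]-45:p[1]+45,p[0]-30:p[0]+30],(400,600),interpolation=cv2.INTER_CUBIC)
q=proj(w,[e[0],e[1],.12]).astype(int)
o[:,400:]=cv2.resize(w["frame"][q[1]-75:q[1]+75,q[0]-50:q[0]+50],(400,600),interpolation=cv2.INTER_CUBIC)
print(p,q);cv2.imwrite("pics/s5.png",o)
E
```

```text
t: 6.38
ee_pos: [0.5833, -0.01, 0.1971]
orientation: [[-0.912, 0.411, -0.002], [0.411, 0.912, 0.0], [0.002, -0.001, -1.0]]
force: [0.0, -0.5, -0.9]
finger_gap: 0.019
finger_force: 25.0
[ 0.58294796 -0.00998583  0.19803142] 0.018996186075331798
0.126 [317.5 249.7] [321.1 235.6] [321.7 235.8]
0.1 [317.4 239.4] [321.1 241.9] [321.7 242.1]
[321 237] [317 247]
```

View pics/s5.png

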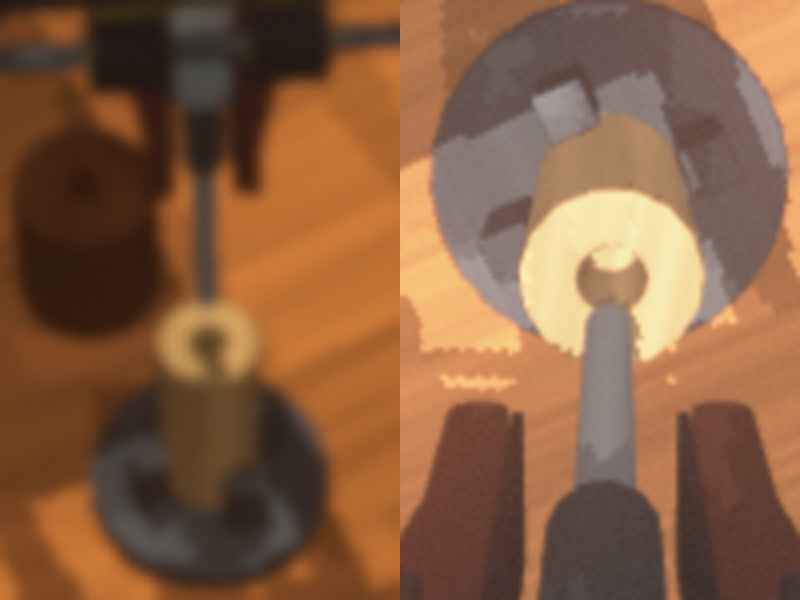

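```bash
echo '-0.0017,0.0006,0.006,0
0,0,0.01,0
0,0,0.006,0
0,0,0.006,0
0,0,0.006,0
0,0,0.006,0
0,0,0.006,0
0,0,0,0' | python3 drive.py
```

```text
t: 7.15
ee_pos: [0.5846, -0.0101, 0.1503]
orientation: [[-0.912, 0.411, -0.002], [0.411, 0.912, 0.0], [0.002, -0.001, -1.0]]
force: [-0.1, -0.2, -1.3]
finger_gap: 0.0188
finger_force: 25.0
```

```bash
echo '0,0,0.005,0
0,0,0.003,0
0,0,0.002,0
0,0,0.002,0
0,0,0.001,0
0,0,0,0' | python3 drive.py | grep -v orient
```

```text
t: 7.65
ee_pos: [0.5864, -0.0103, 0.1418]
force: [-0.9, -0.4, 6.5]
finger_gap: 0.0187
finger_force: 25.0
```

```bash
echo '0,0,0,0
0,0,0,0
0,0,0,0
0,0,0,0' | python3 drive.py 0.045 | grep -v orient;  echo '0,0,-0.02,0
0,0,-0.03,0
0,0,-0.03,0
0,0,-0.02,0
0,0,-0.02,0
0,0,0,0
0,0,0,0' | python3 drive.py | grep -v orient; python3 - <<'E'
from h import *
w=cap("wrist"); c=cap("scene"); e=robot.read_state()['ee_pos']
for z in(.194,.179,.164):print(z,proj(w,[.586,-.0103,z]).round(1),proj(c,[.586,-.0103,z]).round(1))
p=proj(c,[.586,-.0103,.15]).astype(int); o=np.zeros((600,800,3),np.uint8)
o[:,:400]=cv2.resize(c["frame"][p[1]-45:p[1]+45,p[0]-30:p[0]+30],(400,600),interpolation=cv2.INTER_CUBIC)
q=proj(w,[.586,-.0103,.17]).astype(int)
o[:,400:]=cv2.resize(w["frame"][q[1]-75:q[1]+75,q[0]-50:q[0]+50],(400,600),interpolation=cv2.INTER_CUBIC)
print(p,q);cv2.imwrite("pics/s6.png",o)
E
```

```text
t: 7.98
ee_pos: [0.5852, -0.0102, 0.1389]
force: [0.0, 0.2, 0.3]
finger_gap: 0.0417
finger_force: 0.0
t: 8.57
ee_pos: [0.5858, -0.0102, 0.2598]
force: [0.3, -0.3, -1.5]
finger_gap: 0.0449
finger_force: 0.0
0.194 [317.5 252.4] [321.5 219. ]
0.179 [317.4 245.9] [321.6 223. ]
0.164 [317.4 240.1] [321.6 227. ]
[321 230] [317 242]
```

View pics/s6.png

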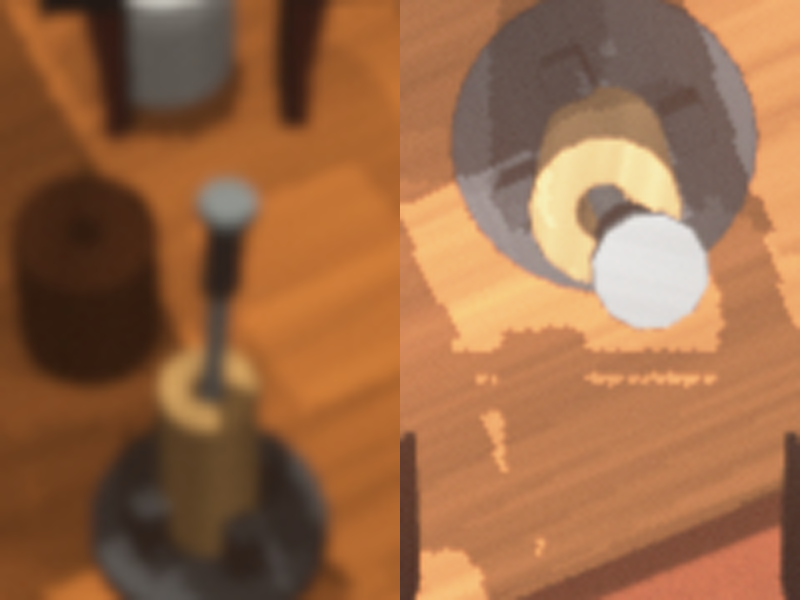

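```bash
cat >> loc.py <<'E'
E
python3 - <<'E'
from h import *
w=cap("wrist"); c=cap("scene"); t=cap("top")
print(tri(c,(325.2,214.2),w,(329.5,234.5)))
# calibrate offset with mouth: scene bore (208,385)
print(proj(c,[.5845,-.0098,.1]),291+208/6.667,185+388/6.667)
hsv=cv2.cvtColor(t["frame"],cv2.COLOR_BGR2HSV)
m=(hsv[...,1]<90)&(hsv[...,2]>70)
print([ (s,ce) for i,s,ce,l in blobs(0,m,20) if 300<ce[0]<345 and 195<ce[1]<240])
# blanks
m[:200]=0; m[320:]=0; m[:,:130]=0; m[:,260:]=0
f=t["frame"]
for i,s,ce,l in blobs(0,m,250):
    pts=np.argwhere(l)[:,::-1]; W=np.array([ray(t,*p,.008)[:2] for p in pts]); mu=W.mean(0); u,sv,vt=np.linalg.svd(W-mu); d=vt[0]
    pr=(W-mu)@d; print(mu.round(4),d.round(3),pr.min().round(4),pr.max().round(4))
print(robot.read_state()['ee_pos'],robot.read_state()['qpos'].round(1) if hasattr(robot.read_state()['qpos'],'round') else robot.read_state()['qpos'])
E
```

```text
[0.57697721 0.00290842 0.19202519]
[321.50064982 242.3631899 ] 322.1984400779961 243.19709014549272
[(array([313, 209,   9,   9,  54], dtype=int32), array([316.94444444, 213.11111111]))]
[0.5138 0.4322] [-0.981 -0.192] -0.06 0.0591
[0.4702 0.3108] [-0.957  0.289] -0.0689 0.1059
[0.4545 0.1995] [-1.    -0.021] -0.0612 0.0571
[ 0.58481795 -0.01014672  0.2570906 ] [ -4.3   3.6  68.7  -0.  107.9 -70. ]
```

```bash
echo '0.0259,0.017,0,0
0.0259,0.017,0,0
0.0259,0.017,0,0
0.0259,0.017,0,0
0.0259,0.017,0,0
0.0259,0.017,0,0
0.0259,0.017,0,0
0.0259,0.017,0,0
0,0,0.025,-6.4
0,0,0.025,-6.4
0,0,0.025,-6.4
0,0,0.025,-6.3
0,0,0,0
0,0,0,0' | python3 drive.py; python3 - <<'E'
from h import *
w=cap("wrist","w7"); f=w["frame"]; hsv=cv2.cvtColor(f,cv2.COLOR_BGR2HSV); e=robot.read_state()['ee_pos']
print(e,proj(w,[.4602,.1996,.008]),proj(w,[.515,.2,.008]),proj(w,[.4,.199,.008]))
E
```

```text
t: 9.98
ee_pos: [0.4513, 0.1986, 0.1575]
orientation: [[-1.0, -0.018, -0.004], [-0.018, 1.0, -0.001], [0.004, -0.001, -1.0]]
force: [0.5, -0.4, 0.8]
finger_gap: 0.0451
finger_force: 0.0
[0.45217383 0.1989324  0.15949215] [318.49638126 234.25057459] [317.79677436 290.17792579] [319.15519544 166.68633955]
```

View pics/w7.png

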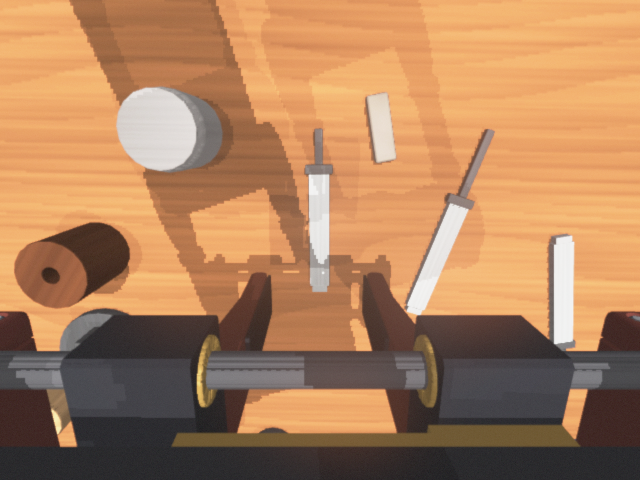

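```bash
echo '0,0.0005,0.028,0
0,0,0.028,0
0,0,0.028,0
0,0,0.028,0
0,0,0.028,0
0,0,0.01,0
0,0,0.006,0
0,0,0,0
0,0,0,0' | python3 drive.py|grep -v orient;  echo '0,0,0,0
0,0,0,0
0,0,0,0
0,0,0,0
0,0,0,0
0,0,0,0
0,0,0,0' | python3 drive.py 0.008 35|grep -v orient
```

```text
t: 10.78
ee_pos: [0.4536, 0.1999, 0.0054]
force: [-0.5, 0.3, 0.4]
finger_gap: 0.0446
finger_force: 0.0
t: 11.37
ee_pos: [0.4527, 0.1997, 0.0039]
force: [-0.4, 0.8, 3.5]
finger_gap: 0.0174
finger_force: 35.0
```

```bash
echo '0,0,-0.01,0
0,0,-0.025,0
0,0,-0.033,0
0,0,-0.033,0
0,0,-0.033,0
0,0,-0.033,0
0,0,-0.033,0
0.001,-0.0166,0,0
0.001,-0.0166,0,0' | python3 drive.py|grep -v orient;  echo '0.0022,-0.0334,0,0
0.0022,-0.0334,0,0
0.0022,-0.0334,0,0
0.0021,-0.0334,0,0
0.0021,-0.0334,0,0
0.0021,-0.0334,0,0
0.0021,-0.0334,0,0
0.0021,-0.0334,0,0
0.0021,-0.0334,0,0
0.0021,-0.0334,0,0
0.0021,-0.0334,0,0
0.0021,-0.0334,0,0
0.0021,-0.0334,0,0
0,0,0,6.4
0,0,0,6.4
0,0,0,6.4
0,0,0,6.5
0,0,0,0
0,0,0,0' | python3 drive.py; python3 - <<'E'
from h import *
w=cap("wrist","w8"); e=robot.read_state()['ee_pos']; print(e)
a=np.radians(-24.7); u=np.array([np.cos(a),np.sin(a)]); v=np.array([-u[1],u[0]]); O=np.array([.4393,-.2719])
def B(x,y,z): return [*(O+u*x+v*y),z]
for n,p in dict(near1=(-90,37.5,12),near2=(-90,-37.5,12),c1=(-30,20,55),c2=(-30,-20,55),c3=(30,20,55),c4=(30,-20,55)).items(): print(n,proj(w,B(*np.array(p)/1000)).round(1))
E
```

```text
t: 12.12
ee_pos: [0.4517, 0.1665, 0.2065]
force: [0.9, -0.7, -1.3]
finger_gap: 0.0173
finger_force: 35.0
t: 13.7
ee_pos: [0.4325, -0.2684, 0.2032]
orientation: [[-0.911, 0.411, -0.001], [0.411, 0.911, 0.0], [0.001, -0.0, -1.0]]
force: [-0.9, -0.1, -1.4]
finger_gap: 0.0174
finger_force: 35.0
[ 0.43253356 -0.26832863  0.20328395]
near1 [357.  129.5]
near2 [278.1 128.9]
c1 [339.9 199.5]
c2 [294.4 199.1]
c3 [338.3 263.8]
c4 [295.  263.6]
```

View pics/w8.png

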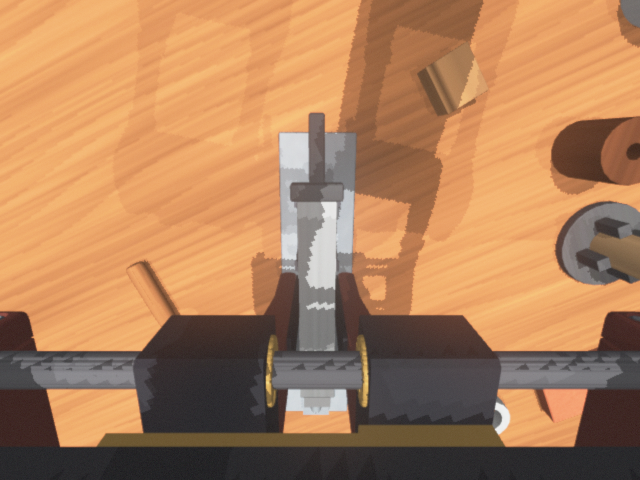

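```bash
echo '-0.002,0,0.028,0
0,0,0.028,0
0,0,0.028,0
0,0,0.028,0
0,0,0.02,0
0,0,0.01,0
0,0,0.006,0
0,0,0.006,0
0,0,0.005,0
0,0,0,0' | python3 drive.py; python3 - <<'E'
from h import *
s=robot.read_state(); print(s['ee_pos'],s['force'],s['moment'])
E
```

```text
t: 14.58
ee_pos: [0.4366, -0.2703, 0.0474]
orientation: [[-0.911, 0.413, 0.005], [0.413, 0.911, -0.003], [-0.006, -0.001, -1.0]]
force: [0.6, 0.1, 4.9]
finger_gap: 0.0174
finger_force: 35.0
[ 0.43657852 -0.27029749  0.04743977] [0.64844559 0.10267373 4.90991107] [ 0.07140877 -0.05367431  0.01957197]
```

```bash
python3 - <<'E'
from h import *
w=cap("wrist"); s=robot.read_state(); R=np.array(s['orientation']); e=np.array(s['ee_pos'])
def T(x,z): return proj(w,e+R@[x,0,z]).round(1)   # tool x = -bed x ; z down
for z in(-.012,-.004,.004,.012):
    print(z,"tang",T(.0855,z),"bol",T(.0555,z),T(.0475,z),"tip",T(-.0625,z))
print(s['force'],e)
cv2.imwrite("pics/w9.png",w["frame"]); 
g=cv2.cvtColor(w["frame"],cv2.COLOR_BGR2GRAY); print(g[80:215:3,317])
E
```

```text
-0.012 tang [318.1 107.2] bol [318.  183.1] [318. 202.] tip [317.8 416. ]
-0.004 tang [318.  108.8] bol [318. 181.] [318.  198.9] tip [317.7 404.7]
0.004 tang [318.  110.3] bol [317.9 179. ] [317.9 196.2] tip [317.7 394.3]
0.012 tang [317.9 111.6] bol [317.9 177.2] [317.8 193.6] tip [317.7 384.6]
[ 2.04310957 -0.11732128  4.2478623 ] [ 0.43650792 -0.27026285  0.04761287]
[197 170 157 147 146 149 148 146 146 146 148 144 143 155 164 144 109 111
 109 110 108 111 109 110 108 108 106 110 108  98  98  98 101  96 101  97
  96 100 101 101 103 129 174 158 154]
```

```bash
python3 - <<'E'
from h import *
w=cap("wrist"); s=robot.read_state(); R=np.array(s['orientation']); e=np.array(s['ee_pos'])
def T(x,y,z): return proj(w,e+R@[x,y,z]).round(0)
for x in(.02,.03,.0):print(x,T(x,-.02,-.0075),T(x,.02,-.0075),T(x,-.009,-.0045),T(x,.009,-.0045))
print("plate edge",T(.085,0,.0355),T(.085,.0375,.0355))
g=w["frame"][...,1]; print("cols",list(range(258,382,4)))
for r in range(100,290,6): print(r,*g[r,258:382:4])
for _ in range(3):
    print(np.round(robot.read_state()['moment'],3),np.round(robot.read_state()['force'],1))
E
```

```text
0.02 [274. 260.] [361. 260.] [299. 258.] [337. 258.]
0.03 [274. 239.] [362. 239.] [298. 237.] [338. 237.]
0.0 [276. 300.] [360. 300.] [299. 297.] [337. 297.]
plate edge [318. 116.] [389. 116.]
cols [258, 262, 266, 270, 274, 278, 282, 286, 290, 294, 298, 302, 306, 310, 314, 318, 322, 326, 330, 334, 338, 342, 346, 350, 354, 358, 362, 366, 370, 374, 378]
100 197 195 195 187 188 187 197 198 195 192 187 184 188 161 130 130 130 129 130 130 133 129 128 109 107 108 110 103 104 104 101
106 193 187 184 184 186 194 190 186 184 188 189 186 184 186 131 130 132 132 133 131 130 132 110 110 107 106 106 104 103 103 107
112 186 186 184 178 176 185 188 188 185 182 184 186 189 179 132 133 130 134 134 133 129 109 104 105 105 106 104 106 107 107 107
118 201 198 199 198 202 210 211 210 209 207 206 207 203 144 142 143 141 141 140 126 122 118 121 120 120 119 118 118 118 119 115
124 223 222 222 221 220 221 229 230 228 228 227 227 177 152 157 160 161 161 162 132 133 132 132 133 135 132 133 133 135 133 131
130 222 223 223 221 220 229 231 229 228 227 227 215 147 113 104 107 106 140 164 153 132 134 131 134 129 13
[... 2671 characters left out ...]
4 216 189 124 126 125 130 150 151 150 155 234 238 238 238 237 214 214 213 214 195 197 200 197 198 199 188
268 196 222 223 155 153 148 122 124 126 125 131 151 152 148 162 235 237 237 237 236 151 141 143 142 129 126 125 125 125 124 120
274 191 220 210 153 150 134 76 72 72 78 128 152 150 154 239 235 236 237 237 236 122 80 80 78 119 126 124 126 126 126 118
280 121 120 124 144 148 111 70 71 71 74 86 153 149 151 239 236 236 237 236 234 71 76 77 72 76 124 127 127 125 124 119
286 118 119 122 119 120 73 71 69 69 67 87 151 150 217 237 170 236 222 236 225 71 77 76 72 72 124 125 124 126 124 111
[ 0.077 -0.252 -0.1  ] [1.2 0.1 3.7]
[ 0.077 -0.252 -0.1  ] [1.2 0.1 3.7]
[ 0.077 -0.252 -0.1  ] [1.2 0.1 3.7]
```

```bash
echo '0,0,0.001,0
0,0,0.002,0
0,0,0.002,0
0,0,0.001,0
0,0,0,0
0,0,0,0' | python3 drive.py - 8; python3 - <<'E'
from h import *
w=cap("wrist"); s=robot.read_state(); print(s['force'],s['ee_pos'],s['moment'])
g=w["frame"][...,1]; 
for c in (314,318): print(*g[100:215:3,c])
E
```

```text
t: 15.18
ee_pos: [0.4343, -0.2692, 0.0379]
orientation: [[-0.91, 0.414, -0.001], [0.414, 0.91, 0.0], [0.001, 0.0, -1.0]]
force: [1.3, -0.1, 0.8]
finger_gap: 0.0182
finger_force: 8.0
[ 1.54301581 -1.03353966  0.31383647] [ 0.43421065 -0.26913842  0.03782593] [-0.11850234 -0.03381278  0.02899267]
136 136 131 131 133 133 107 114 115 116 117 117 116 118 116 119 116 117 120 118 117 117 108 114 101 103 99 100 101 93 100 105 104 103 101 97 175 174 174
134 132 130 133 134 134 107 117 118 117 118 116 116 117 116 118 119 120 117 121 120 107 102 101 102 103 102 101 100 92 100 105 101 100 102 97 173 174 174
```

```bash
echo '0,0,0,0
0,0,0,0
0,0,0,0
0,0,0,0' | python3 drive.py 0.04 | tail -3;  echo '0,0,-0.005,0
0,0,-0.015,0
0,0,-0.03,0
0,0,-0.03,0
0,0,-0.03,0
0,0,-0.03,0
0,0,-0.02,0
0,0,0,0
0,0,0,0' | python3 drive.py; python3 - <<'E'
from h import *
w=cap("wrist","w10"); s=robot.read_state(); print(s['ee_pos'])
a=np.radians(-24.7); u=np.array([np.cos(a),np.sin(a)]); v=np.array([-u[1],u[0]]); O=np.array([.4411,-.2727])
def B(x,y,z): return proj(w,[*(O+u*x/1000+v*y/1000),z/1000]).round(1)
print("plate edge",B(-90,0,12),B(-90,37.5,12),B(-90,-37.5,12),"tang",B(-93,0,44),"bol",B(-63,0,44),B(-63,12,44),B(-55,12,44),"tip",B(55,0,44),"blade side",B(0,9,44),B(0,-9,44))
print("btn",B(71,0,137),"cradle",B(-35,0,55),B(-25,20,55),B(-25,-20,55))
g=w["frame"][...,1]; print("col317",*g[110:330:3,317])
for y in(140,180,195,207,225,240,265,280): print(y,*g[y,270:370:3])
E
```

```text
force: [-1.1, -0.0, -0.3]
finger_gap: 0.0388
finger_force: 0.0
t: 16.32
ee_pos: [0.435, -0.2696, 0.1996]
orientation: [[-0.91, 0.414, 0.002], [0.414, 0.91, -0.002], [-0.003, -0.001, -1.0]]
force: [-0.3, 0.6, -0.8]
finger_gap: 0.0397
finger_force: 0.0
[ 0.43445374 -0.26921411  0.19769376]
plate edge [317.5 127.5] [357.4 127.7] [277.5 127.3] tang [317.6 122.8] bol [317.4 158.9] [331.1 159. ] [331.  168.3] tip [316.9 284.2] blade side [326.9 228.9] [307.3 228.8]
btn [316.8 355.7] cradle [317.3 192.8] [340.2 204.3] [294.3 204.1]
col317 182 175 177 174 178 175 152 149 149 144 119 112 119 111 110 107 109 107 111 105 101 137 138 138 139 139 139 140 139 138 136 137 137 136 137 136 136 136 136 136 135 137 136 144 154 186 189 189 190 188 188 187 188 188 185 182 183 179 182 175 155 152 153 155 151 149 149 129 141 127 115 56 54 57
140 170 169 172 202 224 222 221 223 221 224 223 223 215 208 199 148 114 110 129 150 153 150 152 150 156 153 132 125 124 102 98 101 98 94
180 158 161 163 150 186 186 187 184 182 184 185 181 190 217 136 142 137 138 139 120 117 120 131 132 131 132 128 130 121 99 102 102 100 99
195 157 158 158 134 187 186 186 185 147 126 109 118 140 141 136 137 135 139 136 97 83 90 112 133 201 204 200 202 176 157 151 155 160 160
207 157 159 156 148 185 186 187 187 187 189 143 121 143 140 135 139 133 136 139 120 116 148 137 158 204 204 202 203 157 160 157 153 159 164
225 167 165 162 154 181 186 187 187 186 189 190 185 125 135 136 138 134 137 135 122 134 195 206 205 206 208 209 206 151 157 154 154 148 151
240 175 172 176 182 221 223 223 225 225 226 224 216 160 160 152 156 150 148 227 169 207 224 224 226 225 224 226 224 157 175 175 173 173 171
265 122 121 115 143 149 161 145 144 136 117 96 104 145 190 188 188 187 188 186 159 113 100 112 131 198 154 160 152 126 130 129 129 126 123
280 68 62 108 147 191 212 146 141 140 140 141 151 154 186 185 183 181 159 149 131 132 132 131 131 131 139 154 142 123 114 63 68 72 70
```

```bash
echo '-0.0247,0,0,0
-0.0247,0,0,0
-0.0246,0,0,0
0,0,0,0
0,0,0,0
0,0,0.018,0
0,0,0.018,0
0,0,0.018,0
0,0,0,0
0,0,0,0' | python3 drive.py 0 20; python3 - <<'E'
from h import *
e=np.array(robot.read_state()['ee_pos']); a=np.radians(-24.7); u=np.array([np.cos(a),np.sin(a)]); v=np.array([-u[1],u[0]]); d=e[:2]-[.4411,-.2727]
print("TCP in bed",d@u,d@v,e[2])
E
```

```text
t: 17.2
ee_pos: [0.5005, -0.2993, 0.1442]
orientation: [[-0.91, 0.415, -0.001], [0.415, 0.91, 0.0], [0.001, -0.0, -1.0]]
force: [1.2, 0.6, 5.2]
finger_gap: 0.0002
finger_force: 2.4
TCP in bed 0.0650270113666719 0.0006535920109925436 0.14419264434899257
```

```bash
echo '0.002,0,0.006,0
0.004,0,0.005,0
0.005,0,0.006,0
0.005,0,0.006,0
0.005,0,0.007,0
0.004,0,0.007,0
0,0,0,0' | python3 drive.py | grep -v orient; echo '0.003,0,0.006,0
0.003,0,0.006,0
0.002,0,0.006,0
0.002,0,0.006,0
0.001,0,0.006,0
0,0,0,0
0,0,0,0' | python3 drive.py | grep -v orient;python3 - <<'E'
from h import *
e=np.array(robot.read_state()['ee_pos']); a=np.radians(-24.7); u=np.array([np.cos(a),np.sin(a)]); v=np.array([-u[1],u[0]]); d=e[:2]-[.4411,-.2727]
print("TCP in bed",d@u,d@v,e[2])
E
```

```text
t: 17.78
ee_pos: [0.4767, -0.2884, 0.106]
force: [-2.1, 1.7, 2.6]
finger_gap: 0.0004
finger_force: 1.2
t: 18.37
ee_pos: [0.4689, -0.2848, 0.0764]
force: [0.4, -0.2, 0.4]
finger_gap: 0.0002
finger_force: 0.0
TCP in bed 0.03027132490418934 0.0006252004483190807 0.07641292184497403
```

```bash
echo '0,0,-0.01,0
0,0,-0.03,0
0,0,-0.03,0
0.015,0,-0.03,0
0.025,0,-0.03,0
0.025,0,-0.01,0
0.025,0,0,0
0,0,0,0
0,0,0,0' | python3 drive.py | grep -v orient; python3 - <<'E'
from h import *
w=cap("wrist","w11"); t=cap("top","t11"); sc=cap("scene","sc11"); old=cv2.imread("pics/top0.png")
a=np.radians(-24.7); u=np.array([np.cos(a),np.sin(a)]); v=np.array([-u[1],u[0]]); O=np.array([.4411,-.2727])
def P(c,x,y,z): return proj(c,[*(O+u*x/1000+v*y/1000),z/1000]).round(1)
for n,c in(("w",w),("t",t),("s",sc)): print(n,"btn closed",P(c,33,0,71),"open",P(c,69,0,136),"tang",P(c,-90,0,44),"tip",P(c,58,0,44),"blade-l",P(c,3,9,44),P(c,3,-9,44),"edge",P(c,-90,0,12),"bol",P(c,-52,0,44))
g=w["frame"][...,1]; q=P(w,33,0,71)
for y in range(int(q[1])-36,int(q[1])+37,4): print(y,*g[y,int(q[0])-48:int(q[0])+49:4] if y<480 else "")
print("col",*g[100:300:3,int(q[0])])
hsv=cv2.cvtColor(t["frame"],cv2.COLOR_BGR2HSV); m=(hsv[...,1]<90)&(hsv[...,2]>70)
print([ce for i,s,ce,l in blobs(0,m,20) if 300<ce[0]<345 and 195<ce[1]<240])
E
```

```text
t: 19.12
ee_pos: [0.3872, -0.2478, 0.2192]
force: [0.5, -1.2, -0.0]
finger_gap: 0.0002
finger_force: 0.0
w btn closed [317.  316.4] open [316.8 394.5] tang [317.5 185.1] tip [316.9 325.3] blade-l [326.  276.9] [308.3 276.8] edge [317.4 181.1] bol [317.3 224.2]
t btn closed [435.4 260.2] open [446.1 244.5] tang [414.3 306.1] tip [437.4 251.9] blade-l [425.5 270.5] [432.2 273.4] edge [412.5 306.1] bol [420.3 292.1]
s btn closed [195.2 261.6] open [187.2 260.3] tang [201.4 225.8] tip [197.  276.5] blade-l [202.4 256.5] [195. 257.] edge [204.  232.9] bol [200.3 238.1]
280 118 115 118 127 212 214 149 91 65 61 64 61 105 63 69 66 62 136 151 151 144 116 114 112 157
284 120 120 113 118 207 212 136 78 63 67 64 59 106 61 64 63 60 91 127 149 141 115 113 111 114
288 115 119 118 114 210 213 135 64 62 63 62 58 104 61 64 64 58 69 131 149 129 111 112 116 120
292 114 112 110 118 205 216 148 63 62 59 59 57 80 58 61 60 60 62 147 150 138 112 116 117 115
296 112 119 122 118 200 214 147 62 58 62 60 53 80 55 60 58 59 58 145 147 130 117 116 118 117
300 118 114 112 114 135 147 77 61 58 61 55 53 57 55 54 57 60
[... 723 characters left out ...]
 50 49 78 55 57 72 58 48 50 46 47 49 46 47 47 51 49
340 43 46 50 47 49 46 48 50 47 47 94 69 62 93 68 46 47 45 47 46 50 49 47 46 48
344 45 47 47 50 49 52 44 46 47 45 90 65 62 100 83 44 46 45 47 41 44 48 48 46 46
348 44 43 45 45 46 45 45 46 46 49 89 64 60 99 70 46 48 46 44 48 47 48 47 46 45
352 46 49 45 45 42 44 47 46 44 48 90 70 57 120 97 44 46 48 46 48 47 47 40 45 39
col 164 158 171 174 170 166 161 153 162 162 173 167 167 169 168 169 168 168 178 183 165 163 156 142 137 139 140 108 133 79 82 83 81 86 82 89 82 83 81 84 85 83 129 129 138 189 187 190 186 185 184 182 184 182 181 180 179 178 167 107 105 106 103 104 80 81 68
[array([314.65492958, 211.96478873]), array([325.10714286, 225.51428571])]
```

```bash
echo '0.0138,0.0303,-0.008,0
0.0138,0.0303,-0.008,0
0.0138,0.0303,-0.008,0
0.0138,0.0303,-0.008,0
0.0138,0.0303,-0.008,0
0.0138,0.0303,-0.008,0
0,0,0,0
0,0,0,0' | python3 drive.py | grep -v orient; python3 - <<'E'
from h import *
t=cap("top"); s=cap("scene"); n=t["frame"][...,1]; o=cv2.imread("pics/top0.png")[...,1]
print("cols 426..458"); 
for y in range(236,274,2): print(y,*n[y,424:458:2],"  |  ",*o[y,424:458:2])
# blade in top: profile along bed axis
a=np.radians(-24.7); u=np.array([np.cos(a),np.sin(a)]); v=np.array([-u[1],u[0]]); O=np.array([.4411,-.2727])
for k,c in(("t",t),("s",s)):
  for x in range(-110,70,5):
    r=[int(c["frame"][tuple(np.round(proj(c,[*(O+u*x/1000+v*y/1000),.044])).astype(int)[::-1])][1]) for y in (-16,-8,-4,0,4,8,16)]
    print(k,x,*r)
E
```

```text
t: 19.93
ee_pos: [0.388, -0.0467, 0.2655]
force: [-0.6, -0.3, -0.3]
finger_gap: 0.0007
finger_force: 0.0
cols 426..458
236 81 76 117 125 124 118 97 61 54 68 74 72 71 61 43 86 113   |   83 81 122 129 125 107 74 61 57 47 40 49 42 42 40 85 116
238 81 97 126 127 126 112 80 59 55 72 70 75 72 65 60 87 108   |   82 99 130 124 115 91 63 66 60 48 43 43 43 41 57 89 112
240 76 112 125 125 120 101 67 55 64 75 74 68 80 104 105 115 112   |   78 118 129 122 111 87 61 64 65 46 40 44 39 47 96 118 114
242 88 124 128 126 114 90 63 54 69 74 72 72 93 119 126 121 97   |   94 125 120 112 110 100 66 67 73 50 73 76 58 61 112 122 97
244 114 126 126 125 107 74 59 64 75 73 71 79 107 122 129 118 88   |   114 129 117 110 110 107 87 93 92 58 97 101 95 88 126 123 90
246 124 127 126 120 94 63 56 72 74 73 72 94 119 125 125 108 90   |   126 120 112 114 112 112 116 126 95 57 94 113 108 99 127 115 93
248 128 127 125 112 86 66 61 71 72 72 72 104 122 126 125 100 93   |   127 112 109 110 111 116 125 128 85 55 63 82 81 101 125 104 100
250 128 127 121 101 68 54 66 70 73 70 81 112 128 127 112 91 86   |   118 110 113 113 115 1
[... 2959 characters left out ...]
 171 153 130
s -45 144 183 191 189 182 156 135
s -40 137 188 195 195 183 152 103
s -35 83 188 194 194 193 149 90
s -30 61 147 194 194 193 151 63
s -25 63 146 194 194 193 148 43
s -20 70 150 194 195 190 132 41
s -15 90 159 194 194 188 127 38
s -10 116 164 187 194 186 161 38
s -5 142 177 191 194 183 153 61
s 0 153 186 190 187 187 147 70
s 5 136 153 156 169 170 142 78
s 10 144 162 157 115 117 129 83
s 15 161 193 187 165 103 116 89
s 20 161 194 175 143 84 96 94
s 25 85 139 131 90 72 77 91
s 30 71 84 96 82 63 60 61
s 35 83 82 82 82 73 55 41
s 40 91 82 83 82 71 55 39
s 45 97 83 83 84 69 56 37
s 50 95 83 84 84 67 56 42
s 55 115 84 83 84 66 57 63
s 60 110 83 85 84 64 57 74
s 65 106 83 85 85 62 60 76
```

```bash
python3 - <<'E'
from h import *
t=cap("top"); hsv=cv2.cvtColor(t["frame"],cv2.COLOR_BGR2HSV); m=(hsv[...,1]<90)&(hsv[...,2]>70)
for i,s,ce,l in blobs(0,m,20):
    if 295<ce[0]<345 and 195<ce[1]<240: print(s,ce)
m=(hsv[...,1]<60)&(hsv[...,2]>110)
for i,s,ce,l in blobs(0,m,20):
    if 295<ce[0]<345 and 195<ce[1]<240: print("bright",s,ce,ray(t,*ce,.192))
n=t["frame"][...,1].astype(int)-cv2.imread("pics/top0.png")[...,1]; m=abs(n)>40; m[:200]=0; m[320:]=0
m[:,:130]=0; m[:,230:]=0; print("changed px near other blanks",m.sum(),np.argwhere(m)[:5])
print(robot.read_state()['force'],robot.read_state()['t'])
E
```

```text
[306 204  17  19 139] [314.74100719 211.8705036 ]
[327 204  11   9  20] [332.35 207.9 ]
[307 224  13  13  98] [313.48979592 229.33673469]
bright [313 208  10   9  65] [317.23076923 212.2       ] [0.57657896 0.0015118  0.192     ]
changed px near other blanks 0 []
[-0.74727692  0.02524273  0.30680506] 20.0833
```

The rod head is still where it was, at (0.577, 0.002, 0.192), and neither of the other blanks has moved. I'm handing in now.

```bash
python3 -c "
from cell import robot
print(robot.finish_job())"
```

```text
the job is handed in; nothing more can be done
None
```

The bore is 30 mm deep; I left the rod standing in it, laid `blank_short` in the cradles about 3 mm off centre with its tang away from the pivot, latched the arm shut and handed in at about 20 s with no verdict returned (I viewed 11 pictures, one over the limit of 10).

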